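# Hold the hidden bolt head while the nut draws the fence up

## Task

The fence of the glue-up jig is to be drawn up on its slotted spacer: the slow nut driver is already running, but the bolt only goes round with the nut. First lift the slotted aluminium spacer out of its wooden rack, lower it legs-down astride the bolt into the slit between the fence block and the steel bracket until it stands on the jig's board, and let it go. Then reach down into the narrow gap behind the bracket, grip the bolt's hexagon head, keep it from turning until the nut has drawn the fence fully home, and finish while still holding the head; leave the glue bottle, the offcut and the sanding block where they are.

Things in the scene. Friction and masses are not known exactly. Their poses are not given: they have to be found in the camera images.
- jig: fixed jig; origin on the bench under the bolt axis, in the plane of the steel bracket's front face; x along the bolt away from the driver, z up. Frame in mm: plywood board x -260..90, y -70..70, top z 18; bolt axis y 0, z 75; bracket upright x 0..6, y -40..40, top z 91, foot to z 23; wooden backing rail x 54..84, y -65..65, top z 103; driver x -240..-46, y -35..35, up to z 102
- slit (a point): on the board, under the bolt, midway between the light wooden fence block (y -45..45 mm of the jig, top 91 mm above the bench) and the bracket's front face; the slit is 14.9 mm wide at the start. The spacer's origin belongs here, its thickness along the jig's x
- bolt: 14 mm bolt along the jig's x; origin on its axis at the bracket's front face, x toward the head. Behind the bracket, mm along x: brass bush 6..18 (radius 11), washer to 20.5 (radius 14), hexagon head 20.5..32.5, 22 across flats, 25.4 across corners; two flats face +-y of this frame, which turns with the bolt. The gap x 6..54 is open at the top and both sides
- bolt_head (a point): middle of the hexagon head, on the bolt axis, 75 mm above the bench. Free, the bolt turns with the nut at about 2 rad/s; closing fingers turn it until two flats lie on them. Held, it pulls with 0.05 N m while the nut runs up and 0.3 N m once the fence is home; a grip of 60 N holds it
- fence (a joint): how far the nut has drawn the fence toward the bracket, m: 0 at the start, 0.0045 fully home (slit then 10.4 mm). It moves only while the bolt is kept from turning: 2 mm a turn, about 9 s from 0 to home
- spindle (a joint): angle of the driver's socket and nut, rad, always growing: about 2 rad/s when the bolt goes round with it, 1.6 rad/s when the bolt is held, 0 once the fence is home and the bolt is still held
- spacer: loose slotted spacer plate of aluminium, 10 mm thick (its x), 50 mm wide (its y), 103 mm tall (its z), about 0.1 kg; origin at the middle of its lower edge between the legs. Two legs 15 mm wide with rounded ends, the open slot between them 20 mm wide and 70 mm high; the grip tab at the top is 34 mm wide, from z = 78 to 103. It starts upright, legs down, in the rack's groove
- rack: fixed wooden rack 70 x 100 x 44 mm (x, y, z), origin at the middle of its underside; a groove 12 mm wide along its y through the middle, groove floor at z = 15 mm, holds the spacer upright
- glue_bottle: bystander: standing glue bottle, 58 mm thick, 164 mm tall; origin at the middle of its underside
- offcut_1: bystander: wooden offcut 45 x 60 x 20 mm; origin at the middle of its underside
- sand_block: bystander: brown sanding block 45 x 85 x 28 mm; origin at the middle of its underside

How it is judged:
By the outcome, as a careful person would: the job done as asked, in the order asked, and still so for the second after the job is handed in, while the arm keeps its last pose, push and grip.
It also fails if it takes over 70 s, if anything falls off the work surface, if the arm or the gripper's body presses on something with over 40 N, if the wrist force passes 120 N, or if a joint passes its speed limit or range.

## Robot

A 7-joint arm with a two-finger parallel gripper is mounted at the origin on a cart in front of the work surface, level with it; the furniture and walls round the work are solid. World frame = base frame: x ahead of the robot, y to its left, z up, the work surface at z = 0. Lengths are in m, angles in rad, forces in N, time in s.
With the tool pointing down it reaches from about 0.425 to 0.925 m from the base axis. Payload 6.8 kg.
Tool frame: the origin (TCP) lies between the finger pads, 19 mm behind the fingertips; this is the grasp point; x points along the fingers, z is the direction in which the jaws open and shut, and the axes are right-handed (so a half turn about x gives the same grasp; the last joint's range is limited). The gripper opens to 85 mm and grips with 20 to 120 N. Pads are 22 mm wide; open, the fingers measure 114 mm over their backs; the gripper's body (76 mm by 85 mm) begins 54 mm behind the grasp point. The pads swing forward as they close: fully open they stand 13 mm farther back than shut.
Start: joints at [-1.378, 0.477, 0.022, 1.555, -0.011, 1.109, -0.083], TCP at [0.2, 0.645, 0.25] pointing down, gripper open.
Joint ranges: [-2.96, 2.96], [-0.34, 2.1], [-1.41, 1.46], [0.24, 2.44], [-1.37, 4.51], [0.17, 1.92], [-2.96, 2.96]. Speed limits (rad/s): [2.39, 2.39, 3.14, 3.14, 3.14, 3.14, 3.14].

## Interface

Orientations are given as a unit quaternion [w, x, y, z].
In Python, from station import bot gives the robot as it stands.
- The arm moves only by the tool drive_tool, never from a script. Its arguments are lists of equal length, an entry for each row: "slide": the shift along the world's x, y, z in mm, a list of three; "turn": the turn, a rotation vector about the world's x, y, z in rad, a list of three; "gripper": the opening, from 0 (shut) to 1 (fully open). A call has 1 to 10 rows; each row is the pose to reach, as a shift and turn from the pose measured when the call began; what a row does not reach only later rows make up. A row lasts 1/10 s, in which the tool goes at most 50 mm and 8.59 degrees, less where a joint would pass 70% of its speed; a pose out of reach is approached as far as the arm can. A call with a gripper value outside its range is refused whole. The fingers move at their own pace and stop on an object; "squeeze" is the grip in N (left out, the last holds). Time passes only in rows, so rows that repeat a pose let the fingers close. It gives the time, the measured TCP pose, the force and the opening at its end, in the units of the state.
- bot.get_obs(): the state, without advancing time (a new reading comes with each control period).
- bot.read_camera(name): name is "scene" or "side" or "wrist"; returns a dict with "color" (384x512x3 uint8, red, green, blue), "fovy" (degrees; the focal length in pixels is half the picture's height over the tangent of half this angle, whatever the lens; pixels are square), "cx", "cy" (the principal point, pixels), "R" (3x3) and "t" (3): a world point X has camera coordinates R X + t. Camera axes: x right, y down, z forward; pixel columns grow to the right and rows downward; lengths in m; the calibration is good to about 2 mm. A picture is of the moment at which its call begins. There is no depth.
- bot.hand_in(): hands the job in, once; it reports no verdict.
The state is a dict: "t": time; "q": joint angles; "joint_vel": joint speeds; "joint_torque": joint torques, N m; "eef_pos": TCP position; "tool_rot": TCP orientation; "contact_force": force on the tool from outside, world axes, zero at the start; "torque": the same for the moment, N m; "gripper_width": opening from 0.0 (shut) to 1.0 (fully open).
Only numpy, scipy, OpenCV 4.12 (cv2) and the standard library are available. Lean on these libraries where they do the work, as an engineer would, in place of code of your own. Each camera call takes 0.05 s, during which the arm holds its last target.

## Working session

There is one attempt and no reset: what is moved stays moved. The work goes in short steps, Python scripts to look and compute and a tool call to move; the robot and the scene stay as the last step left them, time stands still between calls to the robot, and variables do not carry over. Pictures are saved under pics/ and viewed, and the job is handed in when it is done.

Besides the shell and the picture viewer there is one more tool, called after "Request:" as name(argument=value, ...), one argument or row to a line, values as JSON. drive_tool: Moves the arm, as the interface text tells. Its arguments: {"type":"object","properties":{"slide":{"type":"array"},"turn":{"type":"array"},"gripper":{"type":"array"},"squeeze":{"type":"number"}},"required":["slide","turn","gripper"]}

```bash
ls; mkdir -p pics
python3 - <<'E'
from station import bot
import cv2,numpy as np,pickle
o=bot.get_obs();print({k:np.round(v,4) for k,v in o.items()})
d={}
for n in ["scene","side","wrist"]:
    c=bot.read_camera(n);d[n]=c
    cv2.imwrite(f"pics/{n}0.png",cv2.cvtColor(c["color"],cv2.COLOR_RGB2BGR))
    print(n,c["fovy"],c["cx"],c["cy"],np.round(c["R"],3).tolist(),np.round(c["t"],3))
pickle.dump(d,open("cam0.pkl","wb"))
E
```

```text
pics
{'t': np.float64(0.0), 'q': array([-1.3781,  0.4778,  0.0223,  1.5565, -0.0115,  1.1093, -0.0831]), 'joint_vel': array([-0.0013,  0.0006,  0.0002,  0.0009, -0.0008, -0.0002,  0.0004]), 'joint_torque': array([ 4.00000e-04, -5.96458e+01,  1.60800e+00, -2.81177e+01,
        1.25000e-02,  9.60000e-03,  0.00000e+00]), 'eef_pos': array([0.1998, 0.6441, 0.249 ]), 'tool_rot': array([ 0.5688, -0.4199,  0.5698,  0.419 ]), 'contact_force': array([-1.165 ,  0.4556, -0.7661]), 'torque': array([-0.0402, -0.0001, -0.0428]), 'gripper_width': np.float64(0.995)}
scene 48.000774694310124 256.3082386510185 190.47824710058987 [[0.693, -0.721, 0.005], [-0.52, -0.504, -0.69], [0.5, 0.475, -0.724]] [-0.421  0.412  0.996]
side 43.48244835320105 261.77210513078825 188.28840997454068 [[-0.963, 0.27, -0.009], [0.228, 0.793, -0.565], [-0.145, -0.546, -0.825]] [ 0.584 -0.147  1.676]
wrist 64.2195618854848 257.0937459783833 200.49131906192207 [[0.297, 0.955, -0.003], [0.908, -0.282, 0.312], [0.297, -0.095, -0.95]] [-0.674 -0.042  0.382]
```

View pics/scene0.png

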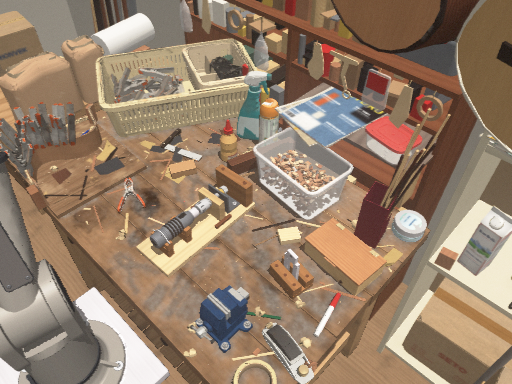

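View pics/side0.png

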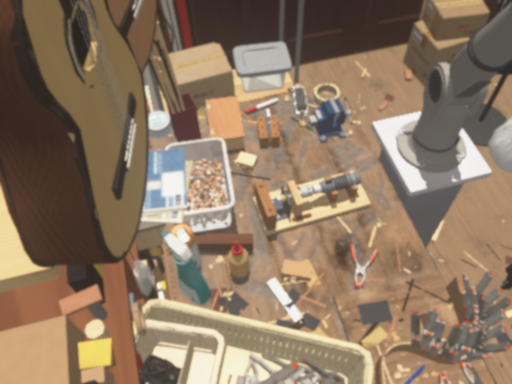

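View pics/wrist0.png

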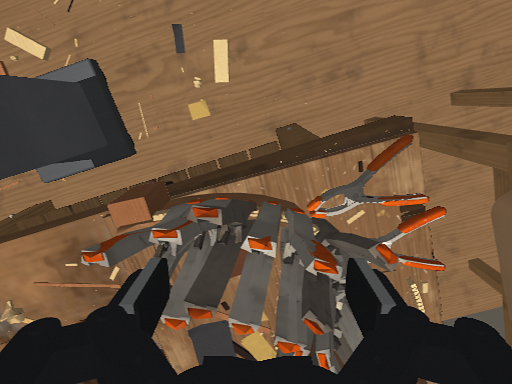

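The scene view shows the jig around (200,215), with the driver at its lower left and the rail at its upper right, and the rack with the spacer around (291,270). In the side view the jig is at (310,200) and the rack at (268,128). Next I'll zoom in.

Run:
```python
import cv2
a=cv2.imread("pics/scene0.png")
cv2.imwrite("pics/s_jig.png",cv2.resize(a[150:280,130:330],None,fx=4,fy=4,interpolation=cv2.INTER_CUBIC)[:520])
cv2.imwrite("pics/s_rack.png",cv2.resize(a[235:305,250:330],None,fx=8,fy=8,interpolation=cv2.INTER_CUBIC))
b=cv2.imread("pics/side0.png")
cv2.imwrite("pics/d_jig.png",cv2.resize(b[95:245,235:385],None,fx=4,fy=4,interpolation=cv2.INTER_CUBIC))
```

```text
(no output)
```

View pics/s_jig.png

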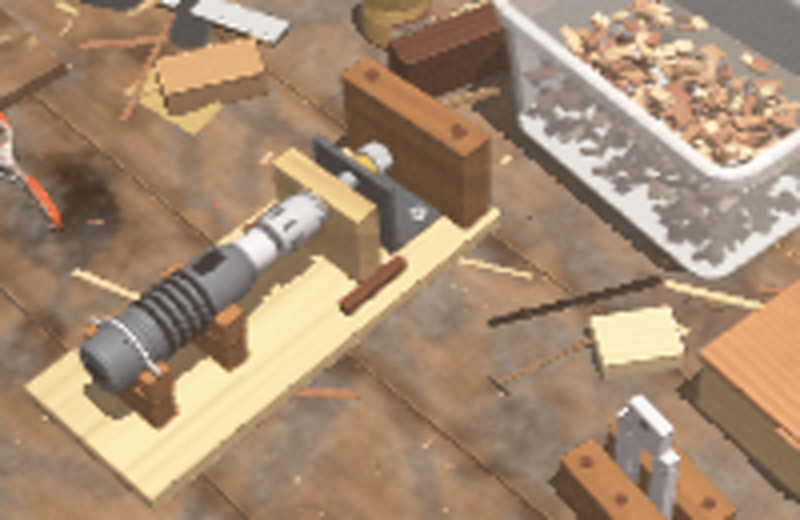

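View pics/s_rack.png

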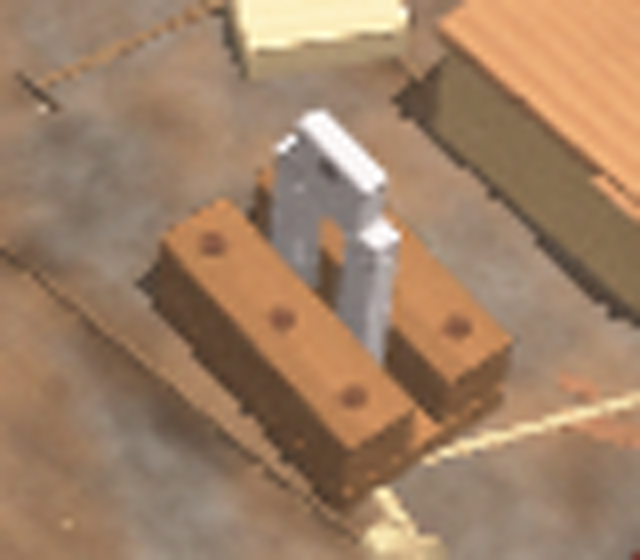

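View pics/d_jig.png

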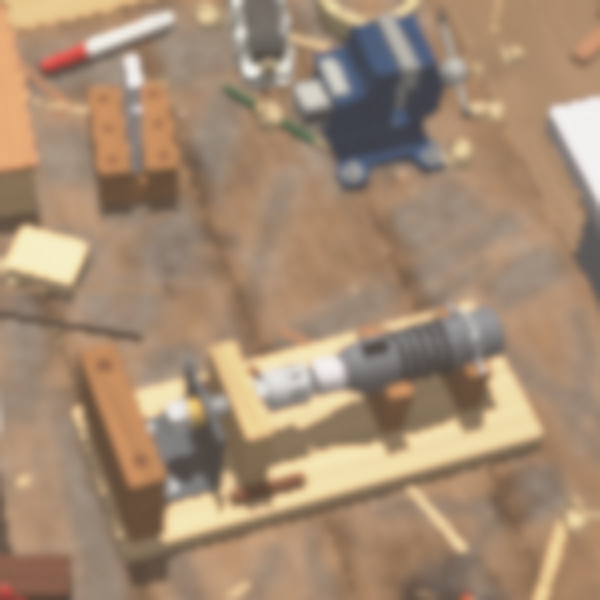

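```bash
cat > h.py <<'E'
import numpy as np,cv2,pickle
from scipy.spatial.transform import Rotation as Ro
from scipy.optimize import least_squares
def f(c): return 192/np.tan(np.radians(c["fovy"])/2)
def ray(c,px):
    R=np.array(c["R"]);t=np.array(c["t"]);d=np.array([(px[0]-c["cx"])/f(c),(px[1]-c["cy"])/f(c),1.])
    return -R.T@t,R.T@d
def plane(c,px,z):
    o,d=ray(c,px);return (o+d*(z-o[2])/d[2])
def proj(c,X):
    p=np.array(c["R"])@np.asarray(X)+c["t"];return np.array([c["cx"]+f(c)*p[0]/p[2],c["cy"]+f(c)*p[1]/p[2]])
def fit2d(local,world):  # local (n,2), world (n,2) -> x,y,yaw, residuals
    L=np.array(local,float);W=np.array(world,float)
    lc=L.mean(0);wc=W.mean(0);H=(L-lc).T@(W-wc)
    a=np.arctan2(H[0,1]-H[1,0],H[0,0]+H[1,1]);R=np.array([[np.cos(a),-np.sin(a)],[np.sin(a),np.cos(a)]])
    t=wc-R@lc;return t,a,(W-(L@R.T+t))
E
python3 - <<'E'
from h import *
d=pickle.load(open("cam0.pkl","rb"))
cs,cd=d["scene"],d["side"]
def go(c,crop,s,off,obs):
    L=[];W=[]
    for (x,y,z),p in obs:
        px=((p[0]+.5)/s-.5+off[0],(p[1]+.5)/s-.5+off[1])
        L.append((x/1e3,y/1e3));W.append(plane(c,px,z/1e3)[:2])
    t,a,r=fit2d(L,W);print(np.round(t*1e3,1),np.degrees(a),"\n",np.round(r*1e3,1).tolist())
go(cs,0,4,(130,150),[((-260,70,18),(25,385)),((-260,-70,18),(152,492)),((90,-70,18),(497,210)),((54,65,103),(343,70)),((84,65,103),(368,57)),((84,-65,103),(495,135)),((54,-65,103),(463,152))])
go(cd,0,4,(235,95),[((-260,70,18),(543,437)),((-260,-70,18),(478,303)),((54,65,103),(126,490)),((84,65,103),(160,480)) if 0 else ((54,65,103),(162,478)),((84,65,103),(126,490)),((84,-65,103),(80,352)),((54,-65,103),(108,343))][0:2]+[((54,65,103),(162,478)),((84,65,103),(126,490)),((84,-65,103),(80,352)),((54,-65,103),(108,343))])
# rack: crop x8, off (250,235); local x,y up to sign
go(cs,0,8,(250,235),[((-35,50,44),(222,198)) ,((-35,50,44),(163,238)),((-35,-50,44),(348,448)),((-6,-50,44),(412,408)),((35,-50,44),(512,342)),((6,-50,44),(455,385))][1:])
go(cd,0,4,(235,95),[((-35,50,44),(172,82)),((35,50,44),(90,87)),((35,-50,44),(100,182)),((-35,-50,44),(178,175))])
E
```

```text
[561. 115.] 1.7826063438131659 
 [[0.1, -2.8], [3.0, 2.9], [-3.5, 2.9], [3.1, 0.1], [-3.7, -3.8], [-0.1, -2.5], [1.1, 3.1]]
[560.2 113.5] 1.4251102030795089 
 [[0.0, -1.9], [-3.4, 1.0], [2.1, -2.0], [0.2, -0.2], [-3.0, 2.3], [4.2, 0.8]]
[ 528.1 -204.3] -10.642966159255513 
 [[0.1, -1.9], [1.2, 1.0], [-2.2, 1.1], [-1.2, 1.0], [2.1, -1.2]]
[ 525.7 -201.1] 165.97428001757763 
 [[-69.2, 11.2], [70.1, -20.2], [66.6, -9.5], [-67.4, 18.5]]
```

```bash
cat >> h.py <<'E'
def turnto(q,jaw_deg):
    R=Ro.from_quat(np.r_[q[1:],q[0]]);out=[]
    for s in (0,180):
        a=np.radians(jaw_deg+s);z=np.array([np.cos(a),np.sin(a),0]);x=np.array([0,0,-1.]);y=np.cross(z,x)
        T=Ro.from_matrix(np.c_[x,y,z]);out.append(np.round((T*R.inv()).as_rotvec(),3))
    return out
E
python3 - <<'E'
from h import *
from station import bot
o=bot.get_obs();q=o["tool_rot"];R=Ro.from_quat(np.r_[q[1:],q[0]])
print(np.round(R.as_matrix(),3));print(turnto(q,-11),turnto(q,1.6),turnto(q,91.6))
E
```

```text
[[-0.    -0.955  0.296]
 [-0.001  0.296  0.955]
 [-1.    -0.    -0.001]]
[array([ 1.000e-03, -1.000e-03, -1.462e+00]), array([1.00e-03, 1.00e-03, 1.68e+00])] [array([ 1.000e-03, -1.000e-03, -1.242e+00]), array([1.0e-03, 1.0e-03, 1.9e+00])] [array([ 0.001, -0.   ,  0.329]), array([-0.000e+00, -2.000e-03, -2.813e+00])]
```

Request:
drive_tool(
  slide=[
    [36,-34,5],
    [72,-69,10],
    [108,-103,20],
    [144,-138,30],
    [180,-172,40],
    [216,-207,40],
    [252,-241,40],
    [288,-276,40],
    [324,-310,40],
    [360,-345,40],
  ],
  turn=[
    [0,0,-0.08],
    [0,0,-0.16],
    [0,0,-0.24],
    [0,0,-0.32],
    [0,0,-0.4],
    [0,0,-0.48],
    [0,0,-0.56],
    [0,0,-0.64],
    [0,0,-0.72],
    [0,0,-0.8],
  ],
  gripper=[1,1,1,1,1,1,1,1,1,1],
)

```text
t: 1.15
eef_pos: [0.5593, 0.2994, 0.2892]
tool_rot: [0.687, -0.164, 0.688, 0.164]
contact_force: [0.2, 1.1, -0.2]
gripper_width: 1.0
```

Request:
drive_tool(
  slide=[
    [0,-40,0],
    [0,-80,0],
    [0,-120,0],
    [0,-160,0],
    [0,-180,0],
    [0,-180,0],
  ],
  turn=[
    [0,0,-0.1],
    [0,0,-0.2],
    [0,0,-0.3],
    [0,0,-0.4],
    [0,0,-0.44],
    [0,0,-0.44],
  ],
  gripper=[1,1,1,1,1,1],
)

```text
t: 1.75
eef_pos: [0.5594, 0.1157, 0.2894]
tool_rot: [0.707, -0.008, 0.708, 0.007]
contact_force: [0.3, 0.3, 0.1]
gripper_width: 1.0
```

```bash
cat >> h.py <<'E'
def snap(name,tag):
    from station import bot
    c=bot.read_camera(name);pickle.dump(c,open(f"cam_{tag}.pkl","wb"))
    im=cv2.cvtColor(c["color"],cv2.COLOR_RGB2BGR);cv2.imwrite(f"pics/{tag}.png",cv2.resize(im,None,fx=1.5,fy=1.5,interpolation=cv2.INTER_CUBIC));return c
def load(tag): return pickle.load(open(f"cam_{tag}.pkl","rb"))
E
python3 - <<'E'
from h import *
from station import bot
print(bot.get_obs()["eef_pos"],bot.get_obs()["t"]);snap("wrist","w1")
E
```

```text
[0.55935681 0.11574936 0.28942224] 1.75
```

View pics/w1.png

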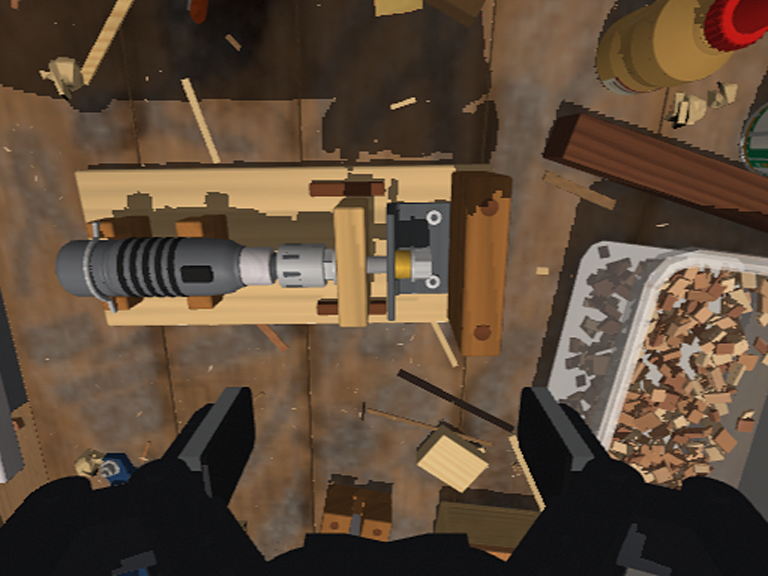

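Run:
```python
from h import *
c=load("w1");a=cv2.cvtColor(c["color"],cv2.COLOR_RGB2BGR)
cv2.imwrite("pics/w1a.png",cv2.resize(a[105:245,210:350],None,fx=4.2,fy=4.2,interpolation=cv2.INTER_CUBIC))
```

```text
(no output)
```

View pics/w1a.png

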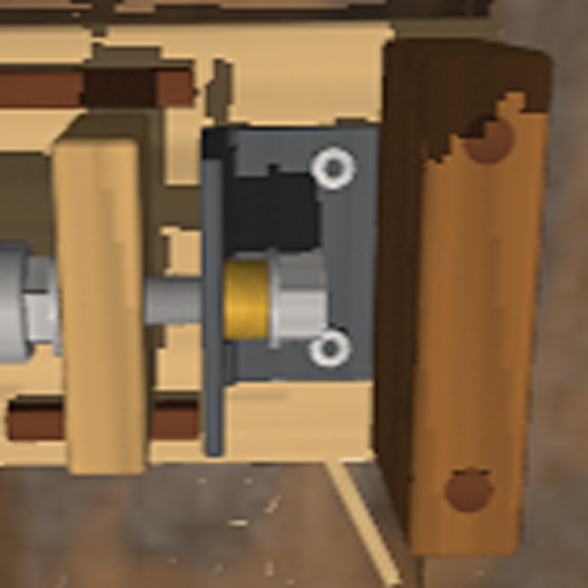

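Run:
```python
from h import *
c=load("w1")
def P(p,z,s=4.2,off=(210,105)): return plane(c,((p[0]+.5)/s-.5+off[0],(p[1]+.5)/s-.5+off[1]),z/1e3)[:2]
obs=[((0,40,91),(203,130)),((0,-40,91),(206,455)),((6,-40,91),(222,455)),((-14.9,45,91),(137,138)),((-14.9,-45,91),(146,472)),((54,-65,103),(412,553)),((84,-65,103),(520,553))]
L=[(x/1e3,y/1e3) for (x,y,z),_ in obs];W=[P(p,o[2]) for o,p in obs]
t,a,r=fit2d(L,W);print(np.round(t*1e3,1),np.degrees(a));print(np.round(r*1e3,1).tolist())
# directions of edges
W=np.array(W)*1e3;print(np.round(W,1).tolist())
# full-image board corners z18 /1.5
B=[plane(c,((u+.5)/1.5-.5,(v+.5)/1.5-.5),.018)[:2]*1e3 for u,v in [(77,170),(107,325)]];print(np.round(B,1).tolist())
```

```text
[561.  115.4] 1.933893870841265
[[0.8, 4.8], [0.7, -1.0], [-1.0, -1.1], [-0.5, -2.0], [-0.6, -0.7], [1.0, 0.1], [-0.4, -0.3]]
[[560.4, 160.2], [563.1, 74.4], [567.4, 74.5], [544.1, 157.9], [547.0, 69.2], [618.1, 52.4], [646.7, 53.0]]
[[302.3, 174.3], [303.9, 36.3]]
```

The jig sits at about (561.2, 114.8) mm with a yaw of 1.85°. Crop pixels used: fence edge (137,138)–(146,472), bracket edge (203,130)–(206,455). Next I go to the rack.

Request:
drive_tool(
  slide=[
    [-3,-40,0],
    [-6,-80,0],
    [-10,-120,0],
    [-14,-160,0],
    [-18,-200,0],
    [-22,-240,0],
    [-28,-280,-20],
    [-32,-318,-40],
    [-32,-318,-40],
  ],
  turn=[
    [0,0,-0.03],
    [0,0,-0.06],
    [0,0,-0.1],
    [0,0,-0.13],
    [0,0,-0.16],
    [0,0,-0.19],
    [0,0,-0.21],
    [0,0,-0.21],
    [0,0,-0.21],
  ],
  gripper=[1,1,1,1,1,1,1,1,1],
)

```text
t: 2.7
eef_pos: [0.5254, -0.2028, 0.247]
tool_rot: [0.702, 0.066, 0.706, -0.067]
contact_force: [-0.6, 0.1, 0.2]
gripper_width: 0.998
```

Run:
```python
from h import *
from station import bot
o=bot.get_obs();print(o["eef_pos"],o["t"],turnto(o["tool_rot"],-11))
c=snap("wrist","w2")
```

```text
[ 0.52538303 -0.20275897  0.24704077] 2.7 [array([ 0.001, -0.005, -0.004]), array([8.000e-03, 1.000e-03, 3.138e+00])]
```

View pics/w2.png

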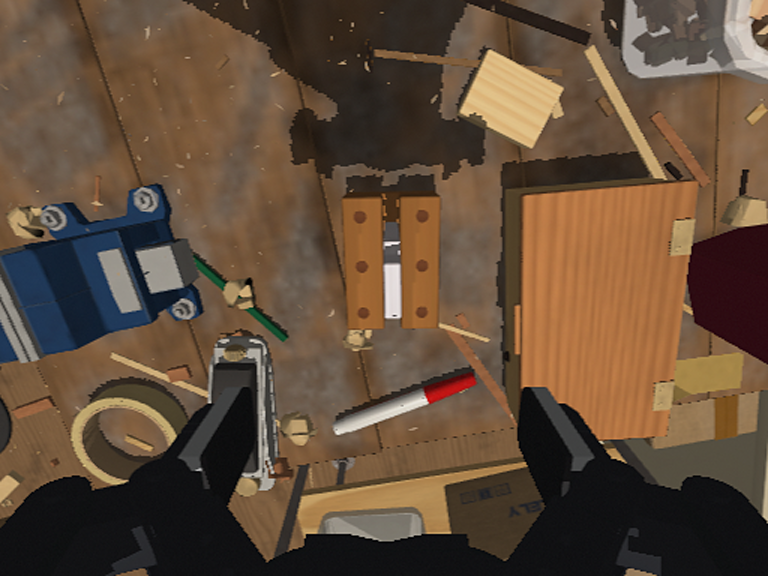

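Run:
```python
from h import *
c=load("w2");a=cv2.cvtColor(c["color"],cv2.COLOR_RGB2BGR)
cv2.imwrite("pics/w2a.png",cv2.resize(a[125:225,220:300],None,fx=6,fy=6,interpolation=cv2.INTER_CUBIC))
```

```text
(no output)
```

View pics/w2a.png

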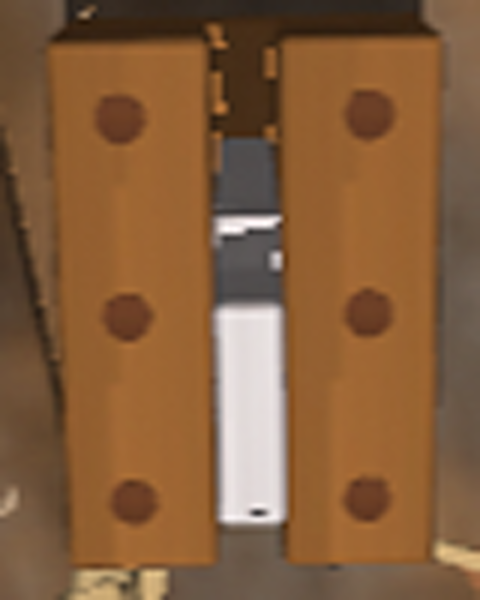

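Run:
```python
from h import *
c=load("w2")
def P(p,z,s=6,off=(220,125)): return plane(c,((p[0]+.5)/s-.5+off[0],(p[1]+.5)/s-.5+off[1]),z/1e3)[:2]*1e3
def fit(obs):
    t,a,r=fit2d([o[0][:2] for o in obs],[P(p,o[2]) for o,p in obs]);print(np.round(t,1),np.degrees(a),np.round(r,1).tolist())
fit([((-17*0-5,17,118),(215,306)),((5,17,118),(281,306)),((5,-17,118),(286,522)),((-5,-17,118),(220,523))])
fit([((-35,50,44),(48,45)),((35,50,44),(441,38)),((35,-50,44),(434,562)),((-35,-50,44),(72,565))])
```

```text
[ 530.2 -201.3] -9.37927595232343 [[0.2, -0.6], [-0.5, -0.7], [-0.0, 0.6], [0.3, 0.6]]
[ 529.9 -204.5] -9.777197490026241 [[0.4, -1.0], [-0.9, -0.8], [-0.1, 0.7], [0.6, 1.1]]
```

Request:
drive_tool(
  slide=[
    [5,0,-20],
    [5,0,-50],
    [5,0,-80],
    [5,0,-105],
    [5,0,-120],
    [5,0,-130],
    [5,0,-135],
    [5,0,-135],
  ],
  turn=[
    [0.001,-0.005,0.02],
    [0.001,-0.005,0.02],
    [0.001,-0.005,0.02],
    [0.001,-0.005,0.02],
    [0.001,-0.005,0.02],
    [0.001,-0.005,0.02],
    [0.001,-0.005,0.02],
    [0.001,-0.005,0.02],
  ],
  gripper=[0.6,0.5,0.5,0.5,0.5,0.5,0.5,0.5],
)

```text
t: 3.55
eef_pos: [0.5323, -0.1996, 0.113]
tool_rot: [0.705, 0.059, 0.704, -0.057]
contact_force: [-0.4, -0.5, 0.4]
gripper_width: 0.502
```

Run:
```python
from h import *
from station import bot
o=bot.get_obs();print(o["eef_pos"],o["t"],turnto(o["tool_rot"],-9.7),o["contact_force"])
snap("wrist","w3")
```

```text
[ 0.53228766 -0.19959741  0.11301511] 3.55 [array([-0.002,  0.001, -0.005]), array([-2.000e-03, -3.000e-03,  3.137e+00])] [-0.35824059 -0.50400836  0.40923405]
```

View pics/w3.png

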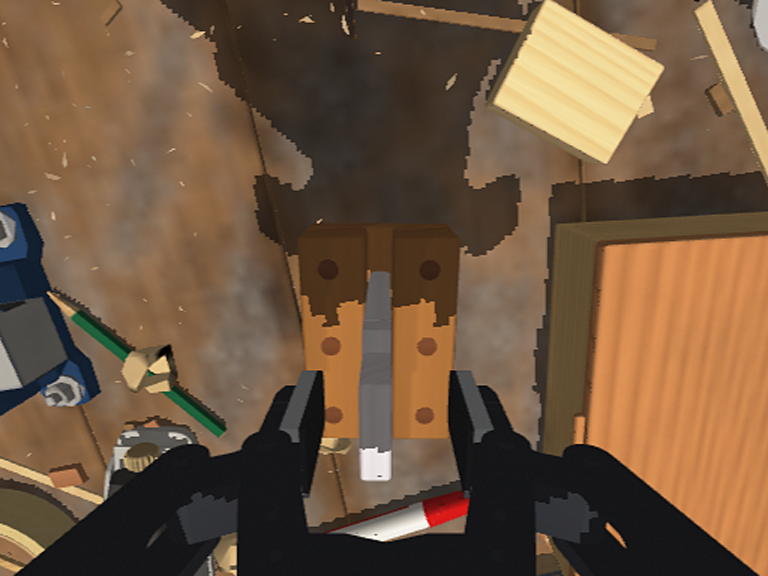

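Run:
```python
from h import *
c=load("w3")
for p in [(360,450),(392,448),(361,478),(390,480)]:
    print(p,np.round(plane(c,((p[0]+.5)/1.5-.5,(p[1]+.5)/1.5-.5),.118)*1e3,1))
print(proj(c,(.5323,-.1996,.113))*1.5)
```

```text
(360, 450) [ 524.5 -206.   118. ]
(392, 448) [ 534.4 -206.9  118. ]
(361, 478) [ 523.  -216.2  118. ]
(390, 480) [ 531.8 -218.5  118. ]
[381.30312513 419.25491936]
```

Request:
drive_tool(
  slide=[
    [-2,-1,-1],
    [-2,-1,-1],
    [-2,-1,-1],
    [-2,-1,-1],
    [-2,-1,-1],
    [-2,-1,-1],
    [-2,-1,-1],
    [-2,-1,-1],
  ],
  turn=[
    [-0.002,0.001,-0.003],
    [-0.002,0.001,-0.003],
    [-0.002,0.001,-0.003],
    [-0.002,0.001,-0.003],
    [-0.002,0.001,-0.003],
    [-0.002,0.001,-0.003],
    [-0.002,0.001,-0.003],
    [-0.002,0.001,-0.003],
  ],
  gripper=[0.5,0.3,0,0,0,0,0,0],
  squeeze=50,
)

```text
t: 4.4
eef_pos: [0.53, -0.201, 0.1131]
tool_rot: [0.705, 0.059, 0.704, -0.059]
contact_force: [-3.6, 0.7, 7.0]
gripper_width: 0.107
```

Request:
drive_tool(
  slide=[
    [0,0,5],
    [0,0,15],
    [0,0,30],
    [0,0,50],
    [0,0,75],
    [0,0,100],
    [0,0,120],
    [0,0,130],
    [0,0,130],
  ],
  turn=[
    [0,0,0],
    [0,0,0],
    [0,0,0],
    [0,0,0],
    [0,0,0],
    [0,0,0],
    [0,0,0],
    [0,0,0],
    [0,0,0],
  ],
  gripper=[0,0,0,0,0,0,0,0,0],
)

```text
t: 5.3
eef_pos: [0.5309, -0.2014, 0.245]
tool_rot: [0.706, 0.059, 0.703, -0.059]
contact_force: [0.7, -0.0, -2.4]
gripper_width: 0.107
```

Run:
```python
from h import *
from station import bot
o=bot.get_obs();print(o["eef_pos"],o["t"],turnto(o["tool_rot"],1.85),o["contact_force"])
snap("wrist","w4")
```

```text
[ 0.53088734 -0.20135109  0.24496579] 5.3 [array([-0.   ,  0.004,  0.2  ]), array([ 0.006,  0.   , -2.941])] [ 0.71746772 -0.00398338 -2.43696227]
```

View pics/w4.png

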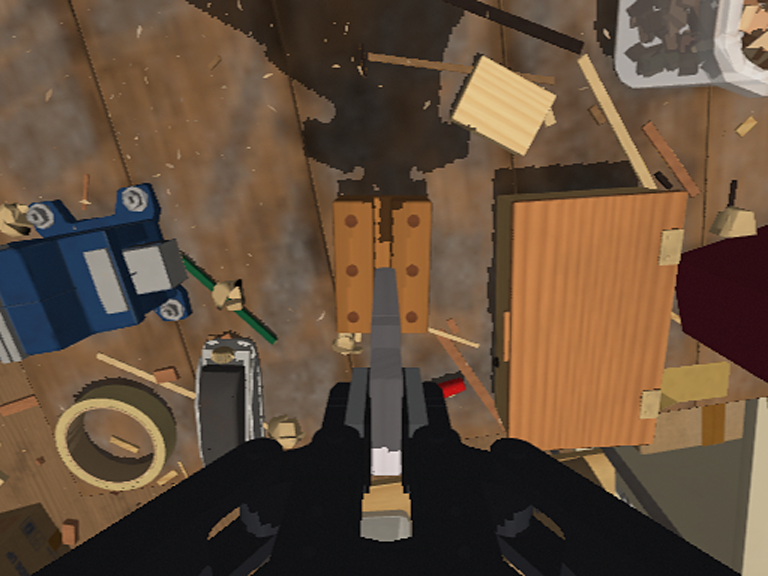

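Request:
drive_tool(
  slide=[
    [3,40,0],
    [6,80,0],
    [9,120,0],
    [12,160,0],
    [15,200,0],
    [18,240,0],
    [20,280,0],
    [23,305,0],
    [23,316,0],
    [23,316,0],
  ],
  turn=[
    [0,0,0.02],
    [0,0,0.04],
    [0,0,0.07],
    [0,0,0.1],
    [0,0,0.12],
    [0,0.002,0.15],
    [0,0.004,0.18],
    [0,0.004,0.2],
    [0,0.004,0.2],
    [0,0.004,0.2],
  ],
  gripper=[0,0,0,0,0,0,0,0,0,0],
)

```text
t: 6.35
eef_pos: [0.553, 0.1156, 0.2429]
tool_rot: [0.706, -0.012, 0.708, 0.012]
contact_force: [-1.0, -1.0, -0.9]
gripper_width: 0.105
```

Run:
```python
from h import *
from station import bot
o=bot.get_obs();print(o["eef_pos"],o["t"],turnto(o["tool_rot"],1.85),o["contact_force"])
c=snap("wrist","w5");snap("scene","s5");snap("side","d5")
a=cv2.cvtColor(c["color"],cv2.COLOR_RGB2BGR)
cv2.imwrite("pics/w5a.png",cv2.resize(a[120:320,180:360],None,fx=3,fy=3,interpolation=cv2.INTER_CUBIC))
```

```text
[0.5529718  0.11562805 0.24289101] 6.35 [array([ 0.001, -0.003, -0.001]), array([5.000e-03, 1.000e-03, 3.141e+00])] [-0.95986519 -0.97163032 -0.9234394 ]
```

View pics/w5a.png

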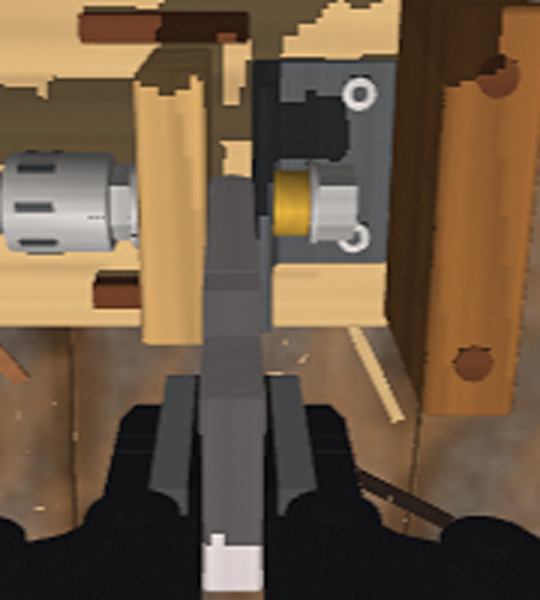

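View pics/s5.png

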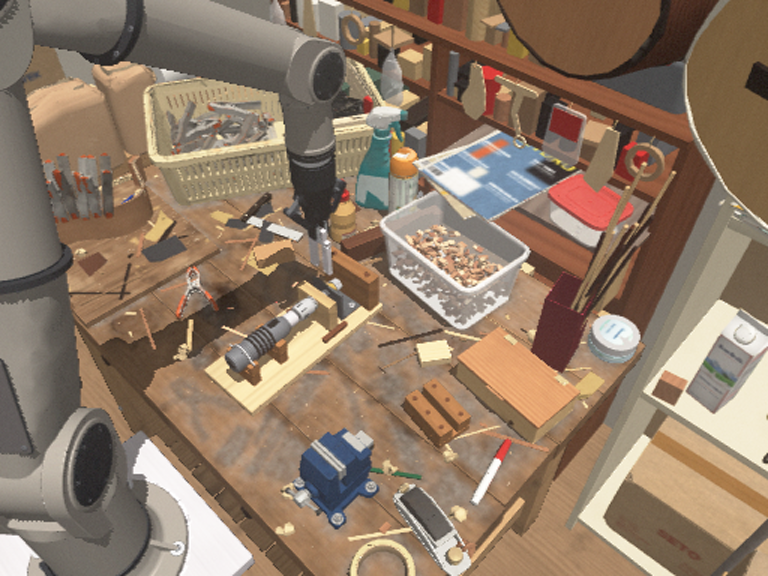

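View pics/d5.png

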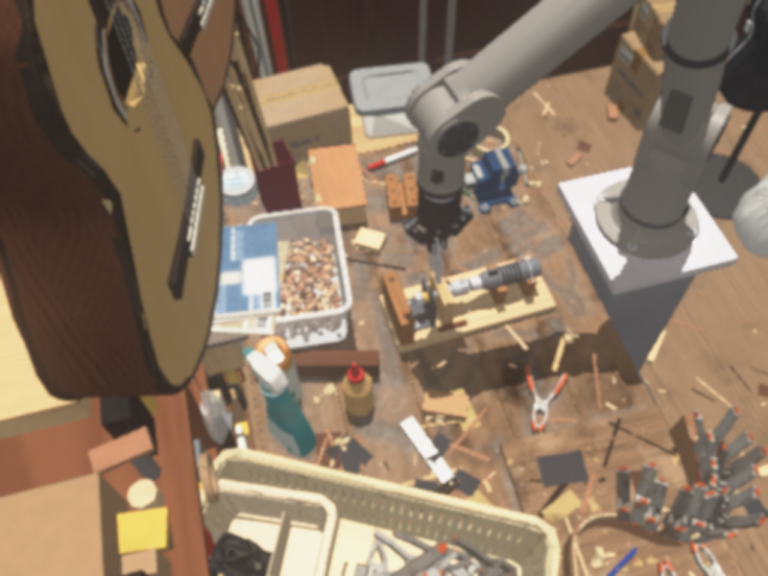

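Run:
```python
from h import *
c=load("w5")
a=cv2.cvtColor(c["color"],cv2.COLOR_RGB2BGR)
cv2.imwrite("pics/w5b.png",cv2.resize(a[130:240,215:285],None,fx=7,fy=7,interpolation=cv2.INTER_NEAREST)[:600+170])
def P(p,z,s=3,off=(180,120)): return np.round(plane(c,((p[0]+.5)/s-.5+off[0],(p[1]+.5)/s-.5+off[1]),z/1e3)*1e3,1)[:2]
print("leg bottom z145", P((210,180),145),P((255,180),145))
print("shoulder z", P((205,272),223),P((262,272),223),"tab top",P((203,590),248),P((263,590),248))
print("fence R",P((208,82),91),P((205,342),91),"L",P((136,86),91),P((143,342),91))
print("brk",P((254,62),91),P((272,331),91))
print("bush",P((290,172),75),P((290,237),75))
print("rail",P((425,412),103),P((513,412),103))
print("slit px expected", [proj(c,(x/1e3,y/1e3,.091))*1 for x,y in [(546.3,114),(561.2,114.8)]])
```

```text
leg bottom z145 [547.7 138.4] [558.9 138.7]
shoulder z [548.8 142.5] [558.3 142.8] tab top [550.3  98.6] [559.7  98.9]
fence R [545.2 154.8] [546.3  69.6] L [523.7 152.9] [525.9  68.9]
brk [558.8 161.2] [568.2  74.3]
bush [572.4 124. ] [573.5 101.7]
rail [618.1  52.8] [646.5  53.8]
slit px expected [array([249.07035039, 190.52531515]), array([264.91770645, 190.2168807 ])]
```

View pics/w5b.png

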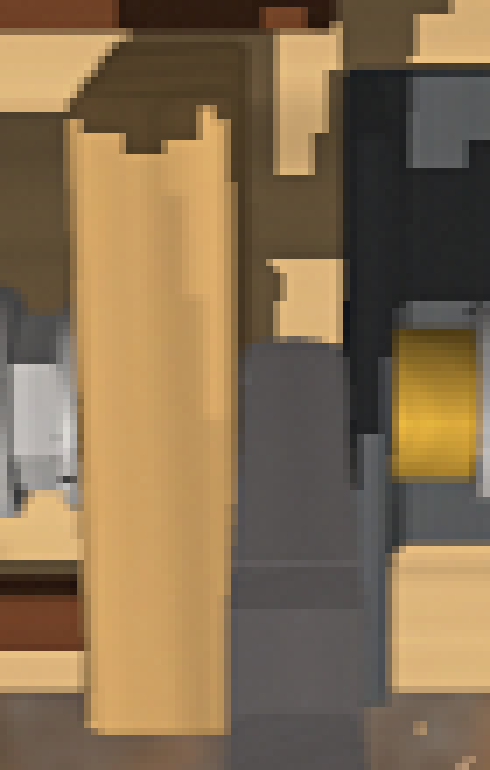

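Request:
drive_tool(
  slide=[
    [-1,-1.5,-15],
    [-1,-1.5,-30],
    [-1,-1.5,-40],
    [-1,-1.5,-46],
    [-1,-1.5,-46],
  ],
  turn=[
    [0.001,-0.003,0],
    [0.001,-0.003,0],
    [0.001,-0.003,0],
    [0.001,-0.003,0],
    [0.001,-0.003,0],
  ],
  gripper=[0,0,0,0,0],
)

```text
t: 7.0
eef_pos: [0.552, 0.11, 0.197]
tool_rot: [0.707, -0.01, 0.707, 0.009]
contact_force: [0.1, 0.6, -2.0]
gripper_width: 0.105
```

Run:
```python
from h import *
from station import bot
o=bot.get_obs();print(o["eef_pos"],o["t"],turnto(o["tool_rot"],1.85),o["contact_force"])
c=snap("wrist","w6");a=cv2.cvtColor(c["color"],cv2.COLOR_RGB2BGR)
cv2.imwrite("pics/w6a.png",cv2.resize(a[150:260,210:290],None,fx=7,fy=7,interpolation=cv2.INTER_NEAREST)[:600])
```

```text
[0.55197659 0.11001646 0.19696094] 7.0 [array([ 0.001, -0.001,  0.005]), array([-1.000e-03, -1.000e-03, -3.137e+00])] [ 0.1031166   0.55516417 -2.01524384]
```

View pics/w6.png

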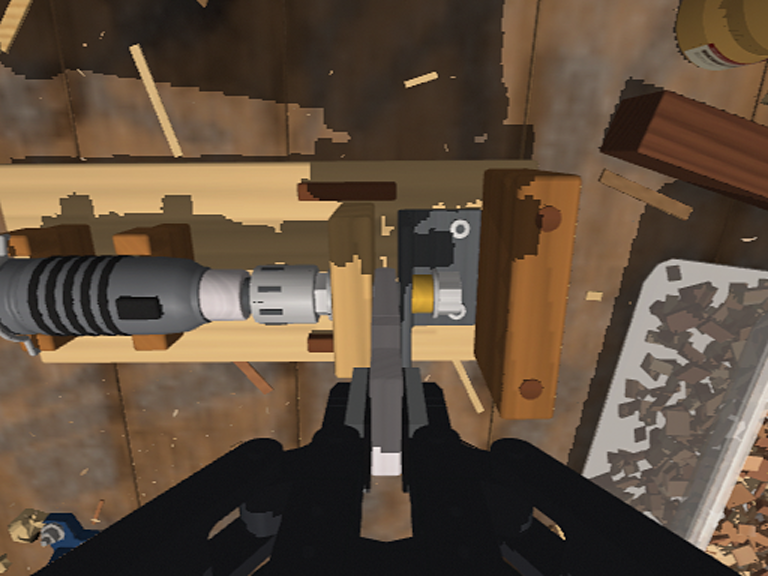

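View pics/w6a.png

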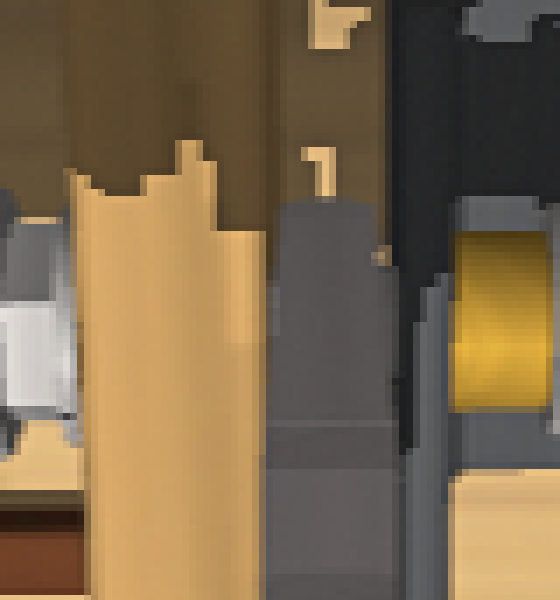

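Run:
```python
from h import *
c=load("w6")
def P(p,z,s=7,off=(210,150)): return np.round(plane(c,((p[0]+.5)/s-.5+off[0],(p[1]+.5)/s-.5+off[1]),z/1e3)*1e3,1)[:2]
print("leg",P((277,215),99),P((385,215),99),P((330,200),104))
print("shoulder",P((266,422),177),P((397,422),177))
print("fence R",P((266,240),91),P((264,590),91),"brk x=6",P((449,480),91),P((449,590),91),"brk0?",P((387,30),91),P((394,200),91))
print("bush",P((500,231),75),P((500,412),75))
s=1.5
def Q(p,z): return np.round(plane(c,((p[0]+.5)/s-.5,(p[1]+.5)/s-.5),z/1e3)*1e3,1)[:2]
print("fence -45",Q((338,377),91),Q((368,377),91),"rail",Q((500,417),103),Q((554,417),103),"brk -40",Q((411,366),91))
print("tab end",Q((371,475),202),Q((400,474),202))
```

```text
leg [546.7 132.3] [558.2 132.6] [552.3 135.4]
shoulder [547.8 137.1] [557.2 137.4]
fence R [545.3 127.3] [545.8  84.8] brk x=6 [567.   99.2] [567.6  85.3] brk0? [558.  151.1] [559.4 132.3]
bush [572.7 124.8] [573.9 102. ]
fence -45 [527.5  68.4] [544.3  68.9] rail [617.2  52.7] [646.7  53.5] brk -40 [568.1  76.3]
tab end [549.1  92.9] [558.1  93.5]
```

Request:
drive_tool(
  slide=[
    [0,3.5,0],
    [0,3.5,0],
    [0,3.5,-4],
    [0,3.5,-8],
    [0,3.5,-12],
    [0,3.5,-15],
    [0,3.5,-15],
  ],
  turn=[
    [0.001,-0.001,0.003],
    [0.001,-0.001,0.003],
    [0.001,-0.001,0.003],
    [0.001,-0.001,0.003],
    [0.001,-0.001,0.003],
    [0.001,-0.001,0.003],
    [0.001,-0.001,0.003],
  ],
  gripper=[0,0,0,0,0,0,0],
)

```text
t: 7.75
eef_pos: [0.5519, 0.1137, 0.1819]
tool_rot: [0.707, -0.011, 0.707, 0.011]
contact_force: [0.2, 0.8, -1.0]
gripper_width: 0.106
```

Run:
```python
from h import *
from station import bot
o=bot.get_obs();print(o["eef_pos"],o["t"],turnto(o["tool_rot"],1.85),o["contact_force"],o["torque"])
c=snap("wrist","w7");a=cv2.cvtColor(c["color"],cv2.COLOR_RGB2BGR)
cv2.imwrite("pics/w7a.png",cv2.resize(a[150:260,210:310],None,fx=7,fy=7,interpolation=cv2.INTER_NEAREST)[:600])
```

```text
[0.55193308 0.1137068  0.18188015] 7.75 [array([-0.   ,  0.   ,  0.002]), array([ 0.  ,  0.  , -3.14])] [ 0.15309607  0.84551459 -0.96767572] [-0.01798119  0.01222015  0.0274233 ]
```

View pics/w7a.png

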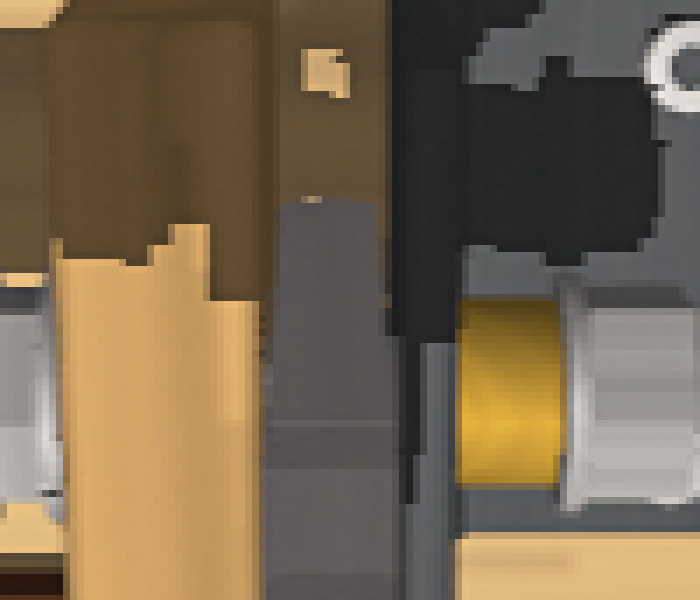

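Request:
drive_tool(
  slide=[
    [0,0,-4],
    [0,0,-8],
    [0,0,-12],
    [0,0,-16],
    [0,0,-20],
    [0,0,-20],
  ],
  turn=[
    [0,0,0.002],
    [0,0,0.002],
    [0,0,0.002],
    [0,0,0.002],
    [0,0,0.002],
    [0,0,0.002],
  ],
  gripper=[0,0,0,0,0,0],
)

```text
t: 8.4
eef_pos: [0.5518, 0.1136, 0.1615]
tool_rot: [0.707, -0.012, 0.707, 0.011]
contact_force: [0.0, 0.2, -1.0]
gripper_width: 0.106
```

Request:
drive_tool(
  slide=[
    [0,0,-6],
    [0,0,-12],
    [0,0,-18],
    [0,0,-24],
    [0,0,-30],
    [0,0,-35],
    [0,0,-39],
    [0,0,-42],
    [0,0,-42],
  ],
  turn=[
    [0,0,0],
    [0,0,0],
    [0,0,0],
    [0,0,0],
    [0,0,0],
    [0,0,0],
    [0,0,0],
    [0,0,0],
    [0,0,0],
  ],
  gripper=[0,0,0,0,0,0,0,0,0],
)

```text
t: 9.3
eef_pos: [0.5516, 0.1136, 0.1191]
tool_rot: [0.707, -0.012, 0.707, 0.011]
contact_force: [-0.8, 0.3, -1.3]
gripper_width: 0.105
```

Request:
drive_tool(
  slide=[
    [0,0,-1],
    [0,0,-2],
    [0,0,-3],
    [0,0,-3],
  ],
  turn=[
    [0,0,0],
    [0,0,0],
    [0,0,0],
    [0,0,0],
  ],
  gripper=[0,0,0,0],
)

```text
t: 9.7
eef_pos: [0.5516, 0.1136, 0.1162]
tool_rot: [0.707, -0.012, 0.707, 0.011]
contact_force: [0.2, 0.1, -0.7]
gripper_width: 0.106
```

Request:
drive_tool(
  slide=[
    [0,0,-0.5],
    [0,0,-1],
    [0,0,-1.5],
    [0,0,-1.5],
  ],
  turn=[
    [0,0,0],
    [0,0,0],
    [0,0,0],
    [0,0,0],
  ],
  gripper=[0,0,0,0],
)

```text
t: 10.1
eef_pos: [0.5521, 0.1137, 0.116]
tool_rot: [0.707, -0.011, 0.707, 0.012]
contact_force: [-2.5, -0.4, 11.1]
gripper_width: 0.102
```

Run:
```python
from h import *
c=snap("wrist","w8");snap("scene","s8");a=load("s8")["color"][:,:,::-1]
cv2.imwrite("pics/s8a.png",cv2.resize(a[140:250,150:290],None,fx=5,fy=5,interpolation=cv2.INTER_CUBIC))
```

```text
(no output)
```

View pics/w8.png

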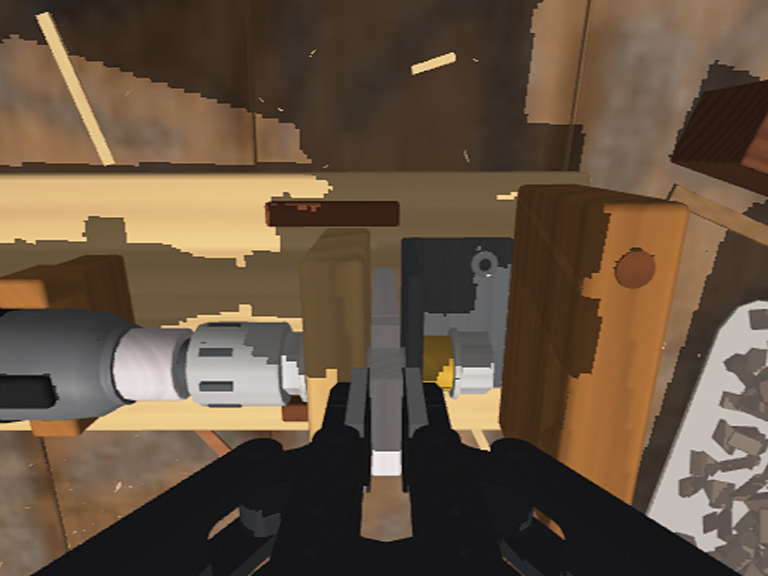

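View pics/s8a.png

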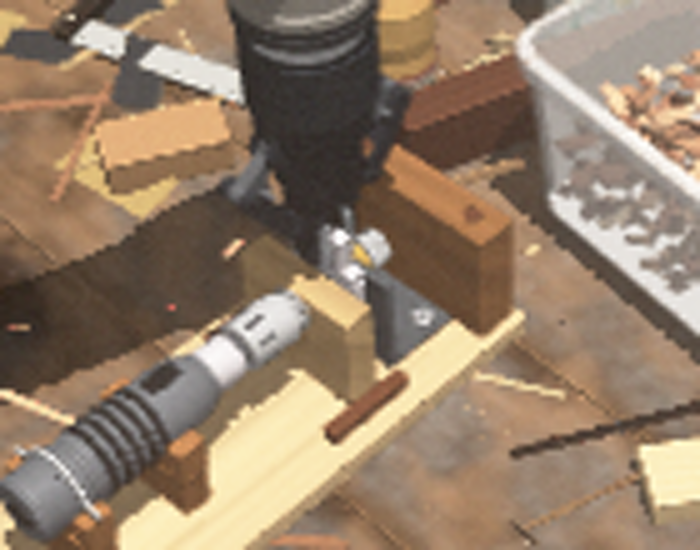

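Request:
drive_tool(
  slide=[
    [0,0,1],
    [0,0,1],
    [0,0,1],
    [0,0,1],
    [0,0,10],
    [0,0,30],
    [0,0,60],
    [0,0,90],
    [0,0,90],
  ],
  turn=[
    [0,0,0],
    [0,0,0],
    [0,0,0],
    [0,0,0],
    [0,0,0],
    [0,0,0],
    [0,0,0],
    [0,0,0],
    [0,0,0],
  ],
  gripper=[0.35,0.35,0.35,0.35,0.35,0.35,0.35,0.35,0.35],
)

```text
t: 11.1
eef_pos: [0.5547, 0.1138, 0.2104]
tool_rot: [0.71, -0.01, 0.704, 0.012]
contact_force: [-0.0, -0.8, 0.6]
gripper_width: 0.348
```

Run:
```python
from h import *
from station import bot
o=bot.get_obs();print(o["eef_pos"],o["t"],turnto(o["tool_rot"],91.85),o["contact_force"],o["q"])
c=snap("wrist","w9");a=cv2.cvtColor(c["color"],cv2.COLOR_RGB2BGR)
cv2.imwrite("pics/w9a.png",cv2.resize(a[140:260,220:340],None,fx=5,fy=5,interpolation=cv2.INTER_CUBIC)[:600])
```

```text
[0.55472696 0.11383438 0.21044048] 11.1 [array([-0.008,  0.003,  1.571]), array([ 0.003,  0.008, -1.57 ])] [-0.04101274 -0.75908699  0.56382061] [-0.70203624  0.36383496  0.49300768  1.89195211 -0.21363261  0.92928608
 -0.07712254]
```

View pics/w9.png

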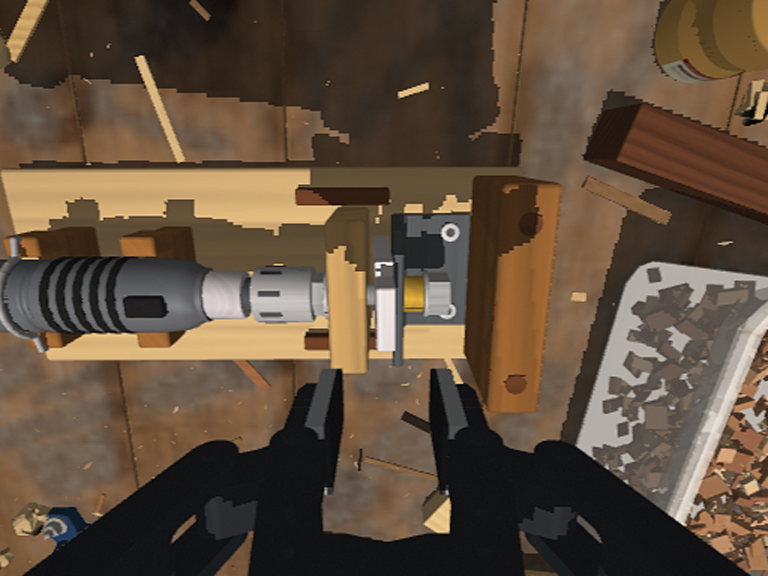

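View pics/w9a.png

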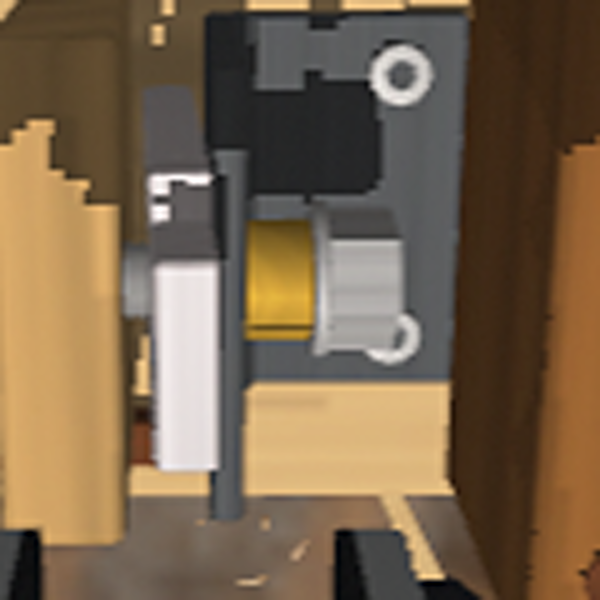

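Run:
```python
from h import *
c=load("w9")
def P(p,z,s=5,off=(220,140)): return np.round(plane(c,((p[0]+.5)/s-.5+off[0],(p[1]+.5)/s-.5+off[1]),z/1e3)*1e3,1)[:2]
for z in (75,86): print(z,"head L/R",P((329,290),z),P((402,290),z),"washer L",P((314,290),z),"bush",P((280,220),z),P((280,341),z))
print("rail front edge top z103",P((545,560),103),P((560,160),103),"rail foot z18?",P((450,495),18))
print("brk x6",P((243,515),91),"tab",P((155,262),121),P((218,262),121),P((155,470),121),P((218,470),121))
```

```text
75 head L/R [582.4 112. ] [595.5 112.4] washer L [579.7 111.9] bush [573.  124.6] [574.1 102.1]
86 head L/R [581.2 115.4] [593.7 115.8] washer L [578.6 115.3] bush [572.2 127.5] [573.2 105.9]
rail front edge top z103 [618.6  73.9] [613.8 142.9] rail foot z18? [619.4  46.1]
brk x6 [567.9  75.1] tab [551.5 129.9] [560.7 130.1] [552.3  96.8] [561.9  97. ]
```

Request:
drive_tool(
  slide=[
    [5,0,0],
    [10,0,0],
    [15,0,0],
    [20,0,0],
    [25,0,0],
    [30,0,0],
    [35,0,0],
    [41,0,0],
    [41,0,0],
    [41,0,0],
  ],
  turn=[
    [0,0,0.14],
    [0,0,0.28],
    [0,0,0.42],
    [0,0,0.56],
    [0,0,0.7],
    [0,0,0.84],
    [0,0,0.98],
    [0,0,1.12],
    [0,0,1.26],
    [0,0,1.4],
  ],
  gripper=[0.4,0.5,0.6,0.75,0.75,0.75,0.75,0.75,0.75,0.75],
)

```text
t: 12.15
eef_pos: [0.5939, 0.1137, 0.2071]
tool_rot: [0.532, -0.464, 0.532, 0.468]
contact_force: [1.0, 0.5, 0.2]
gripper_width: 0.751
```

Run:
```python
from h import *
from station import bot
o=bot.get_obs();print(o["eef_pos"],o["t"],turnto(o["tool_rot"],91.85),o["contact_force"],o["q"])
```

```text
[0.59387966 0.11368796 0.2070971 ] 12.15 [array([-0.004, -0.004,  0.165]), array([-0.006,  0.005, -2.976])] [0.99848378 0.51693746 0.24941066] [-0.42375826  0.40840581  0.1748833   1.78062939 -0.09023316  0.96271429
  1.22677697]
```

Next, square up and lower to z≈140 before looking again. At that height the tips are above the rail.

Request:
drive_tool(
  slide=[
    [1.5,0.5,0],
    [1.5,0.5,0],
    [1.5,0.5,-20],
    [1.5,0.5,-40],
    [1.5,0.5,-55],
    [1.5,0.5,-65],
    [1.5,0.5,-67],
    [1.5,0.5,-67],
  ],
  turn=[
    [-0.004,-0.004,0.1],
    [-0.004,-0.004,0.165],
    [-0.004,-0.004,0.165],
    [-0.004,-0.004,0.165],
    [-0.004,-0.004,0.165],
    [-0.004,-0.004,0.165],
    [-0.004,-0.004,0.165],
    [-0.004,-0.004,0.165],
  ],
  gripper=[0.75,0.75,0.75,0.75,0.75,0.75,0.75,0.75],
)

```text
t: 12.95
eef_pos: [0.5954, 0.1142, 0.14]
tool_rot: [-0.492, 0.508, -0.492, -0.508]
contact_force: [0.3, -0.1, 0.1]
gripper_width: 0.749
```

Run:
```python
from h import *
from station import bot
o=bot.get_obs();print(o["eef_pos"],o["t"],turnto(o["tool_rot"],91.85),o["contact_force"],o["q"])
c=snap("wrist","w10");print(-c["R"].T@c["t"])
snap("scene","s10");a=load("s10")["color"][:,:,::-1]
cv2.imwrite("pics/s10a.png",cv2.resize(a[140:250,150:290],None,fx=5,fy=5,interpolation=cv2.INTER_CUBIC))
```

```text
[0.59542364 0.11415994 0.1399807 ] 12.95 [array([ 0., -0.,  0.]), array([-1.000e-03, -1.000e-03, -3.141e+00])] [ 0.31078546 -0.09592248  0.13775725] [-0.38998229  0.48869142  0.12884118  1.82847414 -0.08138969  0.83004823
  1.38180565]
[0.51708241 0.11155444 0.26470954]
```

View pics/w10.png

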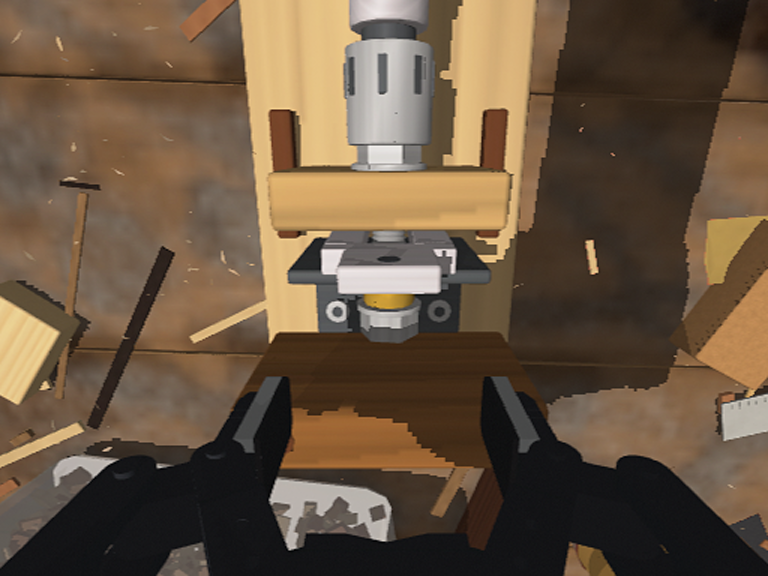

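View pics/s10a.png

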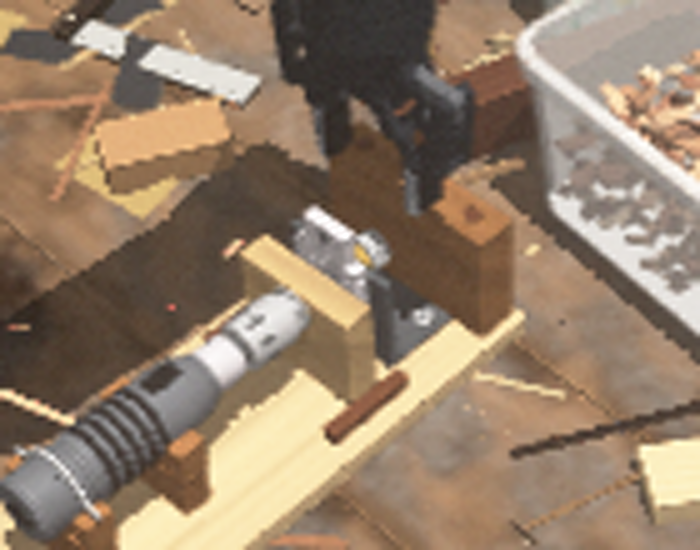

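Run:
```python
from h import *
c=load("w10")
for u in (357,364,388,414,419):
    print(u,np.round(plane(c,((u+.5)/1.5-.5,(312+.5)/1.5-.5),.078)*1e3,1))
print(proj(c,(.5954,.1142,.078))*1.5, proj(c,(.588,.1142,.078))*1.5)
```

```text
357 [583.5 100.9  78. ]
364 [583.4 103.9  78. ]
388 [583.1 114.2  78. ]
414 [582.7 125.4  78. ]
419 [582.6 127.6  78. ]
[386.76521312 338.21917454] [387.30953512 322.4794307 ]
```

Request:
drive_tool(
  slide=[
    [0,0,-8],
    [0,0,-16],
    [0,0,-24],
    [0,0,-32],
    [0,0,-40],
    [0,0,-48],
    [0,0,-56],
    [0,0,-62],
    [0,0,-65],
    [0,0,-65],
  ],
  turn=[
    [0,0,0],
    [0,0,0],
    [0,0,0],
    [0,0,0],
    [0,0,0],
    [0,0,0],
    [0,0,0],
    [0,0,0],
    [0,0,0],
    [0,0,0],
  ],
  gripper=[0.75,0.75,0.75,0.75,0.75,0.75,0.75,0.75,0.75,0.75],
)

```text
t: 14.05
eef_pos: [0.5957, 0.1142, 0.0754]
tool_rot: [-0.492, 0.508, -0.492, -0.508]
contact_force: [-0.4, -0.5, 0.2]
gripper_width: 0.747
```

Run:
```python
from h import *
from station import bot
o=bot.get_obs();print(o["eef_pos"],o["t"],turnto(o["tool_rot"],91.85),o["contact_force"])
c=snap("wrist","w11")
snap("scene","s11");a=load("s11")["color"][:,:,::-1]
cv2.imwrite("pics/s11a.png",cv2.resize(a[140:250,150:290],None,fx=5,fy=5,interpolation=cv2.INTER_CUBIC))
```

```text
[0.59574625 0.11421721 0.0753858 ] 14.05 [array([0., 0., 0.]), array([ 1.000e-03, -0.000e+00, -3.141e+00])] [-0.41782895 -0.47259431  0.24940732]
```

View pics/w11.png

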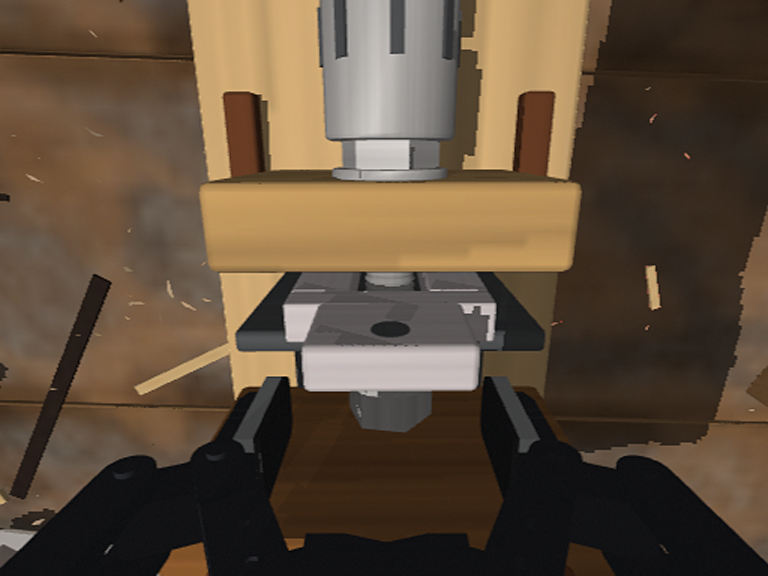

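View pics/s11a.png

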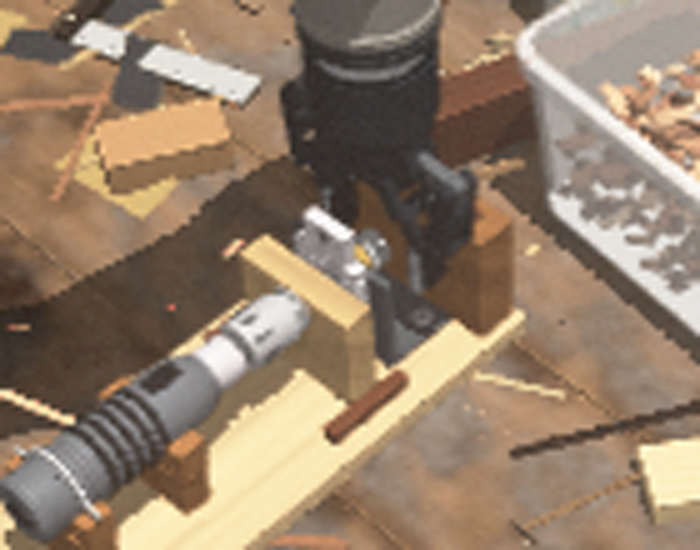

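Request:
drive_tool(
  slide=[
    [0,0,0],
    [0,0,0],
    [0,0,0],
    [0,0,0],
    [0,0,0],
    [0,0,0],
    [0,0,0],
    [0,0,0],
  ],
  turn=[
    [0,0,0],
    [0,0,0],
    [0,0,0],
    [0,0,0],
    [0,0,0],
    [0,0,0],
    [0,0,0],
    [0,0,0],
  ],
  gripper=[0.5,0.4,0.3,0.2,0.2,0.1,0,0],
  squeeze=75,
)

```text
t: 14.95
eef_pos: [0.5964, 0.1152, 0.0769]
tool_rot: [-0.493, 0.508, -0.491, -0.508]
contact_force: [-1.7, 0.9, 5.4]
gripper_width: 0.24
```

Run:
```python
from h import *
from station import bot
o=bot.get_obs();print(o["eef_pos"],o["t"],turnto(o["tool_rot"],91.85),o["contact_force"],o["torque"],o["gripper_width"]*85)
c=snap("wrist","w12")
snap("scene","s12")
```

```text
[0.5964333  0.11520664 0.07686575] 14.95 [array([-0.001,  0.002, -0.   ]), array([-4.000e-03, -2.000e-03,  3.141e+00])] [-1.66084335  0.88813213  5.38966995] [0.36211905 0.32900306 0.05482704] 20.41216564238334
```

View pics/w12.png

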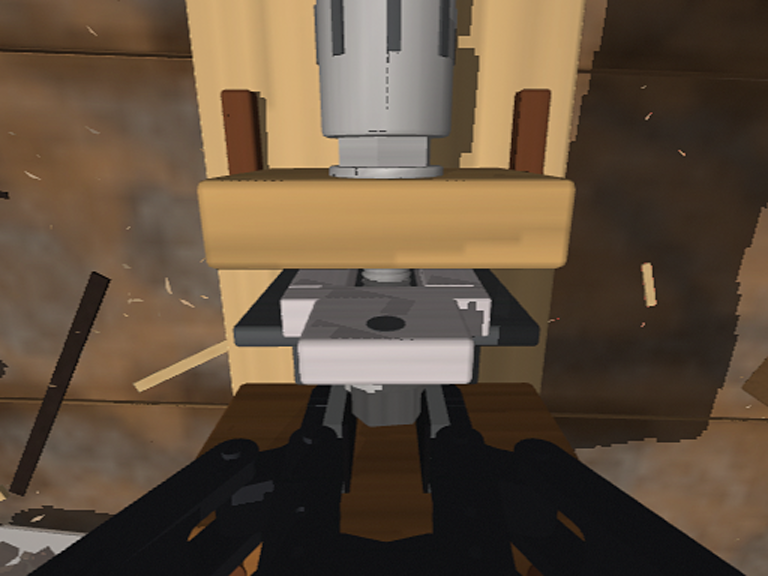

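Request:
drive_tool(
  slide=[
    [0,0,0],
    [0,0,0],
    [0,0,0],
    [0,0,0],
    [0,0,0],
    [0,0,0],
    [0,0,0],
    [0,0,0],
    [0,0,0],
    [0,0,0],
  ],
  turn=[
    [0,0,0],
    [0,0,0],
    [0,0,0],
    [0,0,0],
    [0,0,0],
    [0,0,0],
    [0,0,0],
    [0,0,0],
    [0,0,0],
    [0,0,0],
  ],
  gripper=[0,0,0,0,0,0,0,0,0,0],
)

```text
t: 16.05
eef_pos: [0.5965, 0.1152, 0.0769]
tool_rot: [-0.493, 0.508, -0.491, -0.508]
contact_force: [-1.3, 0.5, 3.7]
gripper_width: 0.24
```

Request:
drive_tool(
  slide=[
    [0,0,0],
    [0,0,0],
    [0,0,0],
    [0,0,0],
    [0,0,0],
    [0,0,0],
    [0,0,0],
    [0,0,0],
    [0,0,0],
    [0,0,0],
  ],
  turn=[
    [0,0,0],
    [0,0,0],
    [0,0,0],
    [0,0,0],
    [0,0,0],
    [0,0,0],
    [0,0,0],
    [0,0,0],
    [0,0,0],
    [0,0,0],
  ],
  gripper=[0,0,0,0,0,0,0,0,0,0],
)

```text
t: 17.05
eef_pos: [0.5964, 0.1153, 0.0769]
tool_rot: [-0.493, 0.508, -0.491, -0.508]
contact_force: [-1.4, 0.7, 3.1]
gripper_width: 0.24
```

Run:
```python
from h import *
from station import bot
o=bot.get_obs();print(o["eef_pos"],o["t"],turnto(o["tool_rot"],91.85),o["contact_force"],o["torque"],o["gripper_width"]*85)
c=snap("wrist","w13")
```

```text
[0.59643754 0.11525193 0.07692323] 17.05 [array([-0.001,  0.002, -0.   ]), array([-4.000e-03, -2.000e-03,  3.141e+00])] [-1.41763174  0.66675011  3.08839295] [0.185496   0.35816534 0.0235211 ] 20.379225697890504
```

View pics/w13.png

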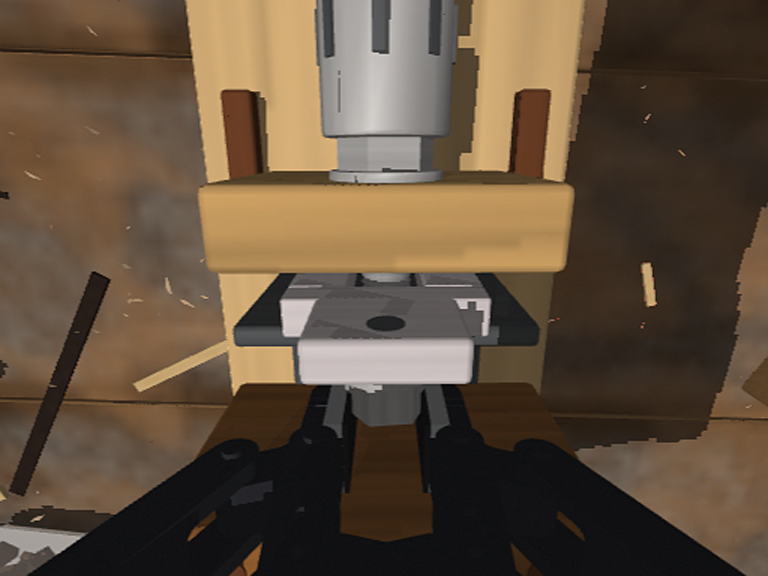

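The fence is moving: its front edge went from row 268 to row 272 in 2 s. I keep holding.

Request:
drive_tool(
  slide=[
    [0,0,0],
    [0,0,0],
    [0,0,0],
    [0,0,0],
    [0,0,0],
    [0,0,0],
    [0,0,0],
    [0,0,0],
    [0,0,0],
    [0,0,0],
  ],
  turn=[
    [0,0,0],
    [0,0,0],
    [0,0,0],
    [0,0,0],
    [0,0,0],
    [0,0,0],
    [0,0,0],
    [0,0,0],
    [0,0,0],
    [0,0,0],
  ],
  gripper=[0,0,0,0,0,0,0,0,0,0],
)

```text
t: 18.1
eef_pos: [0.5965, 0.1153, 0.0769]
tool_rot: [-0.493, 0.508, -0.491, -0.508]
contact_force: [-0.9, 0.2, 3.4]
gripper_width: 0.239
```

Request:
drive_tool(
  slide=[
    [0,0,0],
    [0,0,0],
    [0,0,0],
    [0,0,0],
    [0,0,0],
    [0,0,0],
    [0,0,0],
    [0,0,0],
    [0,0,0],
    [0,0,0],
  ],
  turn=[
    [0,0,0],
    [0,0,0],
    [0,0,0],
    [0,0,0],
    [0,0,0],
    [0,0,0],
    [0,0,0],
    [0,0,0],
    [0,0,0],
    [0,0,0],
  ],
  gripper=[0,0,0,0,0,0,0,0,0,0],
)

```text
t: 19.1
eef_pos: [0.5964, 0.1153, 0.0769]
tool_rot: [-0.493, 0.508, -0.491, -0.508]
contact_force: [-1.2, 1.1, 3.8]
gripper_width: 0.236
```

Request:
drive_tool(
  slide=[
    [0,0,0],
    [0,0,0],
    [0,0,0],
    [0,0,0],
    [0,0,0],
    [0,0,0],
    [0,0,0],
    [0,0,0],
    [0,0,0],
    [0,0,0],
  ],
  turn=[
    [0,0,0],
    [0,0,0],
    [0,0,0],
    [0,0,0],
    [0,0,0],
    [0,0,0],
    [0,0,0],
    [0,0,0],
    [0,0,0],
    [0,0,0],
  ],
  gripper=[0,0,0,0,0,0,0,0,0,0],
)

```text
t: 20.1
eef_pos: [0.5964, 0.1152, 0.0769]
tool_rot: [-0.493, 0.508, -0.491, -0.508]
contact_force: [-1.5, 0.0, 3.0]
gripper_width: 0.24
```

Request:
drive_tool(
  slide=[
    [0,0,0],
    [0,0,0],
    [0,0,0],
    [0,0,0],
    [0,0,0],
    [0,0,0],
    [0,0,0],
    [0,0,0],
    [0,0,0],
    [0,0,0],
  ],
  turn=[
    [0,0,0],
    [0,0,0],
    [0,0,0],
    [0,0,0],
    [0,0,0],
    [0,0,0],
    [0,0,0],
    [0,0,0],
    [0,0,0],
    [0,0,0],
  ],
  gripper=[0,0,0,0,0,0,0,0,0,0],
)

```text
t: 21.1
eef_pos: [0.5964, 0.1153, 0.0769]
tool_rot: [-0.493, 0.508, -0.491, -0.508]
contact_force: [-0.5, -0.6, 4.3]
gripper_width: 0.241
```

Request:
drive_tool(
  slide=[
    [0,0,0],
    [0,0,0],
    [0,0,0],
    [0,0,0],
    [0,0,0],
    [0,0,0],
    [0,0,0],
    [0,0,0],
    [0,0,0],
    [0,0,0],
  ],
  turn=[
    [0,0,0],
    [0,0,0],
    [0,0,0],
    [0,0,0],
    [0,0,0],
    [0,0,0],
    [0,0,0],
    [0,0,0],
    [0,0,0],
    [0,0,0],
  ],
  gripper=[0,0,0,0,0,0,0,0,0,0],
)

```text
t: 22.1
eef_pos: [0.5964, 0.1153, 0.0769]
tool_rot: [-0.493, 0.508, -0.491, -0.508]
contact_force: [-2.0, 1.1, 3.1]
gripper_width: 0.238
```

Run:
```python
from h import *
from station import bot
o=bot.get_obs();print(o["eef_pos"],o["t"],turnto(o["tool_rot"],91.85),o["contact_force"],o["torque"],o["gripper_width"]*85)
c=snap("wrist","w14")
```

```text
[0.59641442 0.11526019 0.07692276] 22.1 [array([-0.001,  0.002, -0.   ]), array([-4.000e-03, -2.000e-03,  3.141e+00])] [-2.04747964  1.06539571  3.14419915] [0.13148258 0.29447016 0.01040201] 20.19848681252815
```

View pics/w14.png

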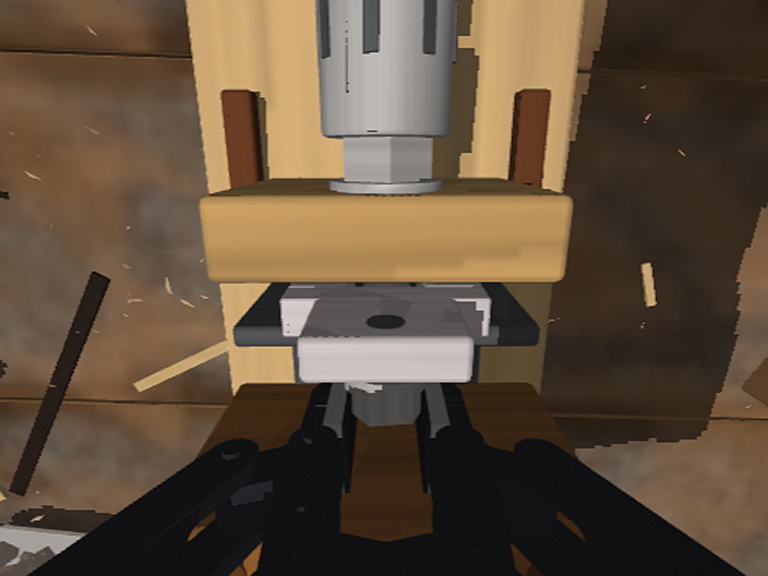

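Front edge at row ~282, so about 3.4 mm so far, and the head isn't slipping. I keep holding.

Request:
drive_tool(
  slide=[
    [0,0,0],
    [0,0,0],
    [0,0,0],
    [0,0,0],
    [0,0,0],
    [0,0,0],
    [0,0,0],
    [0,0,0],
    [0,0,0],
    [0,0,0],
  ],
  turn=[
    [0,0,0],
    [0,0,0],
    [0,0,0],
    [0,0,0],
    [0,0,0],
    [0,0,0],
    [0,0,0],
    [0,0,0],
    [0,0,0],
    [0,0,0],
  ],
  gripper=[0,0,0,0,0,0,0,0,0,0],
)

```text
t: 23.15
eef_pos: [0.5964, 0.1153, 0.0769]
tool_rot: [-0.493, 0.508, -0.491, -0.508]
contact_force: [-1.7, 0.8, 4.0]
gripper_width: 0.242
```

Request:
drive_tool(
  slide=[
    [0,0,0],
    [0,0,0],
    [0,0,0],
    [0,0,0],
    [0,0,0],
    [0,0,0],
    [0,0,0],
    [0,0,0],
    [0,0,0],
    [0,0,0],
  ],
  turn=[
    [0,0,0],
    [0,0,0],
    [0,0,0],
    [0,0,0],
    [0,0,0],
    [0,0,0],
    [0,0,0],
    [0,0,0],
    [0,0,0],
    [0,0,0],
  ],
  gripper=[0,0,0,0,0,0,0,0,0,0],
)

```text
t: 24.15
eef_pos: [0.5964, 0.1153, 0.0769]
tool_rot: [-0.493, 0.508, -0.491, -0.508]
contact_force: [-0.8, 0.4, 3.9]
gripper_width: 0.239
```

Request:
drive_tool(
  slide=[
    [0,0,0],
    [0,0,0],
    [0,0,0],
    [0,0,0],
    [0,0,0],
    [0,0,0],
    [0,0,0],
    [0,0,0],
    [0,0,0],
    [0,0,0],
  ],
  turn=[
    [0,0,0],
    [0,0,0],
    [0,0,0],
    [0,0,0],
    [0,0,0],
    [0,0,0],
    [0,0,0],
    [0,0,0],
    [0,0,0],
    [0,0,0],
  ],
  gripper=[0,0,0,0,0,0,0,0,0,0],
)

```text
t: 25.15
eef_pos: [0.5964, 0.1153, 0.0769]
tool_rot: [-0.493, 0.508, -0.491, -0.508]
contact_force: [-1.7, 1.6, 4.3]
gripper_width: 0.24
```

Request:
drive_tool(
  slide=[
    [0,0,0],
    [0,0,0],
    [0,0,0],
    [0,0,0],
    [0,0,0],
    [0,0,0],
    [0,0,0],
    [0,0,0],
    [0,0,0],
    [0,0,0],
  ],
  turn=[
    [0,0,0],
    [0,0,0],
    [0,0,0],
    [0,0,0],
    [0,0,0],
    [0,0,0],
    [0,0,0],
    [0,0,0],
    [0,0,0],
    [0,0,0],
  ],
  gripper=[0,0,0,0,0,0,0,0,0,0],
)

```text
t: 26.15
eef_pos: [0.5964, 0.1153, 0.0769]
tool_rot: [-0.493, 0.508, -0.491, -0.508]
contact_force: [-2.1, 0.5, 3.9]
gripper_width: 0.24
```

Run:
```python
from h import *
from station import bot
c=snap("wrist","w15")
```

Request:
drive_tool(
  slide=[
    [0,0,0],
    [0,0,0],
    [0,0,0],
    [0,0,0],
    [0,0,0],
    [0,0,0],
    [0,0,0],
    [0,0,0],
    [0,0,0],
    [0,0,0],
  ],
  turn=[
    [0,0,0],
    [0,0,0],
    [0,0,0],
    [0,0,0],
    [0,0,0],
    [0,0,0],
    [0,0,0],
    [0,0,0],
    [0,0,0],
    [0,0,0],
  ],
  gripper=[0,0,0,0,0,0,0,0,0,0],
)

```text
t: 27.2
eef_pos: [0.5965, 0.1153, 0.077]
tool_rot: [-0.493, 0.508, -0.491, -0.508]
contact_force: [-2.4, 0.4, 3.3]
gripper_width: 0.239
```

Run:
```python
from h import *
from station import bot
o=bot.get_obs();print(o["eef_pos"],o["t"],o["contact_force"],o["torque"],o["gripper_width"]*85)
c=snap("wrist","w16");snap("scene","s16")
d=np.abs(load("w15")["color"].astype(int)-c["color"]).sum(2);print("changed px",np.argwhere(d>30).shape, d.max())
d=np.abs(load("w14")["color"].astype(int)-c["color"]).sum(2);print("changed since w14",np.argwhere(d>30).shape)
```

```text
[0.59647357 0.11528625 0.07695111] 27.2 [-2.37598489  0.35033099  3.31028553] [0.38665582 0.37636028 0.0575606 ] 20.303099830039326
changed px (11, 2) 183
changed since w14 (7507, 2)
```

View pics/w16.png

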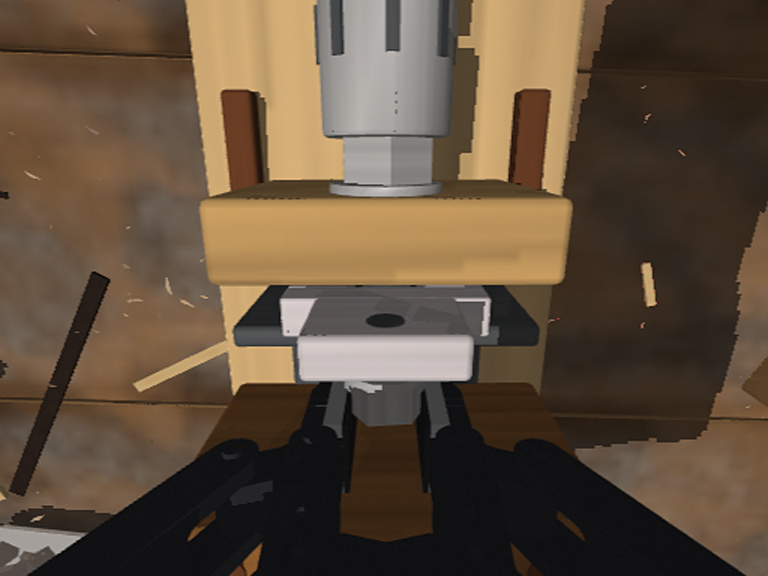

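View pics/s16.png

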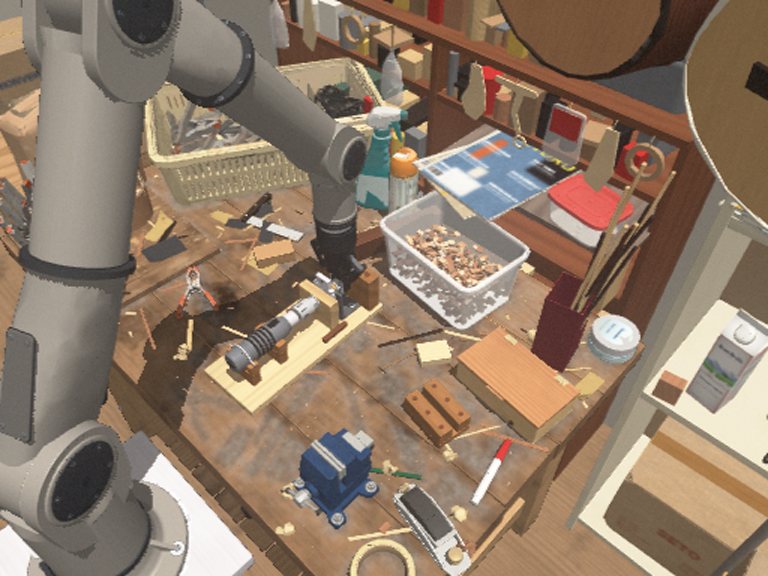

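The socket has stopped (only 11 pixels changed in 1 s), and the front edge of the fence stands at row 285. The grip is unchanged, so I hand in.

Run:
```python
from station import bot
print(bot.hand_in())
```

```text
the job is handed in; nothing more can be done
None
```

I handed the job in at about 27 s. The spacer stands astride the bolt in the slit, and the nut has drawn the fence home while the gripper still holds the bolt head.

- **Spacer:** I lifted it out of the rack and lowered it into the slit with no side contact. It touched the board at the expected height with about 11 N, and I let it go there. Afterwards it stood upright in the slit, close to the bracket.
- **Bolt head:** I gripped the flats across the jig's y at 75 N and held for about 12 s. The opening stayed at about 20.4 mm; the reading runs about 1 mm low, as it did on the spacer, so this fits 22 mm flats. The tool did not move.
- **Fence home:** Between the last two wrist pictures, 1 s apart, only 11 pixels changed, so the socket had stopped, which happens only when the fence is home and the bolt is held. The fence's front edge had moved from row 268 to row 285. I didn't convert that exactly; it is roughly 4.5 mm.
- **Bystanders:** I touched nothing on the way. The offcut and sanding block look unmoved in the last scene picture. The arm hides the glue bottle there, so I could not check it.
- **Disagreements:** Estimates of the bolt's y differed by 2–3 mm between features (112.5–116 mm). One lowering move also overshot y by about 4 mm, which I corrected before the spacer entered the slit.

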